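# Tip the orange tube and lay the rolling pin in the tray

## Task

The little wooden rolling pin is hidden in the orange tipping tube: push the tube's raised mouth down so that the pin slides out against the stop, take the pin by the end that sticks out and draw it from the tube. Lay it gently, flat, in the green tray and let go; leave the blue tube as it is.

Things in the scene. Friction and masses are not known exactly. Their poses are not given: they have to be found in the camera images.
- orange_mouth (a point): Centre of the open mouth of an orange tube (outer diameter 36, bore 30, 190 mm long); x axis out of the mouth, y level. It pivots 90 mm behind the mouth, 115 mm above the counter, between cheeks 127 mm high and 36 mm long, on a fixed base 70 wide, 12 mm high. It starts mouth-up 20 degrees, ends at a stop mouth-down 20 degrees; 1 N at the mouth moves it. It stays down once the pin slid.
- pin: Wooden rod 18 mm thick, 160 long, 40 g; origin mid, x along it. Starts hidden in the orange tube. Tipped, it slides within 1 s onto a steel tab (12 mm wide) and sticks out 70 mm, sloping 20 degrees; that end's middle is 53 mm above the counter. The tab reaches the middle of the end face: raise the pin 15 mm or more (the tube swings along), then draw it forward over the tab; 90 mm are in the tube.
- tray: Green melamine tray, fixed, open on top: 240 mm long (its x axis) by 120 mm wide (its y axis) by 22 mm high outside, walls and floor 5 mm thick; origin at the centre of its underside, on the counter.
- blue_mouth (a point): Centre of the mouth of the blue tube, a twin of the orange one on an equal stand of its own, mouth raised 20 degrees; axes as for the orange one. To be left as it is.

How it is judged:
By the outcome, as a careful person would: the job done as asked, in the order asked, and still so for the second after the job is handed in, with the robot touching nothing.
It also fails if it takes over 48 s, if anything falls off the work surface, if the arm or the gripper's body presses on something with over 40 N, if the wrist force passes 120 N, or if a joint passes its speed limit or range.

## Robot

A 6-joint arm with a two-finger parallel gripper is mounted at the origin on the work surface. World frame = base frame: x ahead of the robot, y to its left, z up, the work surface at z = 0. Lengths are in mm, angles in degrees, forces in N, time in s.
With the tool pointing down it reaches from about 300 to 850 mm from the base axis. Payload 5.4 kg.
Tool frame: the origin (TCP) lies midway between the tips of the shut fingers; the grasp point (between the pads) lies r.grip_point_offset behind it (r.grip_point_offset is the distance from the TCP to the grasp point, in mm); z points along the fingers, y is the direction in which the jaws open and shut (so a half turn about z gives the same grasp; the last joint's range is limited). The gripper opens to 85 mm and grips with 20 to 120 N. Pads are 22 mm wide; open, the fingers measure 114 mm over their backs; the gripper's body (76 mm by 85 mm) begins 54 mm behind the grasp point. The pads swing forward as they close: fully open they stand 13 mm farther back than shut.
Start: joints at [52.248, 9.076, 91.501, -0, 79.423, -12.038], TCP at [249.491, 518.035, 231.299] pointing down, gripper open.
Joint ranges: [-166.64, 166.64], [-54.1, 131.32], [10.49, 154.53], [-73.88, 253.88], [9.74, 151.15], [-171.62, 171.62]. Speed limits (degrees/s): [147.25, 147.25, 180, 180, 180, 180].

## Interface

Orientations are given as a 3x3 rotation matrix whose columns are the frame's x, y, z axes.
In Python, from station import r gives the robot as it stands.
- The arm moves only by the tool send_rows, never from a script. Its argument "commands" is one flat list of numbers, 4 for each row, row after row: the shift along the world's x, y, z in mm, then the turn about the world's z in degrees. A call has 1 to 20 rows; each row shifts and turns the commanded pose from where the row before left it; what a row does not reach is not made up. A row lasts 1/12 s, in which the tool goes at most 41.7 mm and 7.16 degrees, less where a joint would pass 70% of its speed; a pose out of reach is approached as far as the arm can. A call is refused whole if a number of a shift passes 41.7 or a number of a turn 7.16, either way. A call with a gripper value outside its range is refused whole. "claw" is the gripper's target within -1 to 1 (fully open at 1, half-way at 0, shut at -1), set as the call begins (left out, the last holds). The fingers move at their own pace and stop on an object; the grip force is fixed at half the most. Time passes only in rows, so rows that do not move let the fingers close. It gives the time, the measured TCP pose, the force and the opening at its end, in the units of the state.
- r.get_obs(): the state, without advancing time (a new reading comes with each control period).
- r.grab_frame(name): name is "scene" or "side" or "wrist"; returns a dict with "pixels" (400x640x3 uint8, red, green, blue), "depth" (400x640 float32, mm along the optical axis (not along the pixel's ray), 0 where there is no reading), "intrinsics" (3x3 intrinsics, pixels), "D" ([k1, k2, p1, p2, k3] as OpenCV has them; the pictures are not rectified), "xyz" and "orientation" of the camera in the world; the wrist camera has in their place "mount" (4x4, takes a point from camera to tool coordinates, whose origin is the TCP and whose axes are the flange's). Camera axes: x right, y up, looking along -z (the intrinsics and any distortion apply to the point x, -y, -z); pixel columns grow to the right and rows downward; lengths in mm; the calibration is good to about 2 mm. A picture is of the moment at which its call begins: read the wrist's pose just before it.
- r.close_job(): hands the job in, once; it reports no verdict.
Trained networks look in the newest picture that a camera, given by its name, has taken for a name from the list of things; names that differ only in an ending like _2 or _b are one class to them, and where a whole thing is asked for, a point or a joint stands for the part that bears it (a point fixed in the world has none). Each returns a list of dicts, best first, with "confidence" (0 to 1); they miss things now and then, are a little off and sometimes report something else, mostly with a low value. They report only what shows in the picture. A call takes as long as a camera call.
- r.look_for(camera, label): "point" ([column, row] in pixels, amid what is visible of it).
The state is a dict: "time": time; "joints": joint angles; "qd": joint speeds; "effort": joint torques, N m; "tool_pos": TCP position; "tcp_rot": TCP orientation; "force": force on the tool from outside, world axes, zero at the start; "moment": the same for the moment, N m; "finger_gap": opening from 0.0 (shut) to 1.0 (fully open).
Only numpy, scipy, OpenCV 4.12 (cv2) and the standard library are available. Lean on these libraries where they do the work, as an engineer would, in place of code of your own. Each camera call takes 0.05 s, during which the arm holds its last target.

## Working session

There is one attempt and no reset: what is moved stays moved. The work goes in short steps, Python scripts to look and compute and a tool call to move; the robot and the scene stay as the last step left them, time stands still between calls to the robot, and variables do not carry over. Pictures are saved under pics/ and viewed, and the job is handed in when it is done.

Besides the shell and the picture viewer there is one more tool, called as name(argument=value, ...) on one line, values as JSON. send_rows: Moves the arm, as the interface text tells. Its arguments: {"type":"object","properties":{"commands":{"type":"array"},"claw":{"type":"number"}},"required":["commands"]}

```bash
mkdir -p pics; ls; cat > h.py <<'E'
import numpy as np, cv2
from station import r
def grab(n):
    f=r.grab_frame(n); return f
def save(f,fn): cv2.imwrite('pics/'+fn,cv2.cvtColor(f['pixels'],cv2.COLOR_RGB2BGR))
def pose(f,o=None):
    if 'mount' in f:
        M=np.array(f['mount']); T=np.eye(4); T[:3,:3]=np.array(o['tcp_rot']).reshape(3,3); T[:3,3]=o['tool_pos']
        return T@M
    T=np.eye(4);T[:3,:3]=np.array(f['orientation']).reshape(3,3);T[:3,3]=f['xyz'];return T
def cloud(f,o=None):
    T=pose(f,o);K=np.array(f['intrinsics']);D=np.array(f['D'],float)
    h,w=f['depth'].shape
    uv=np.stack(np.meshgrid(np.arange(w),np.arange(h)),-1).reshape(-1,1,2).astype(np.float64)
    n=cv2.undistortPoints(uv,K,D).reshape(h,w,2); d=f['depth'].astype(float)
    P=np.stack([n[...,0]*d,-n[...,1]*d,-d],-1)
    P=P@T[:3,:3].T+T[:3,3]; P[d==0]=np.nan
    return P
E
python3 - <<'E'
from h import *
o=r.get_obs();print(o['time'],o['tool_pos'],o['finger_gap'],r.grip_point_offset);print(np.round(o['tcp_rot'],3))
for n in('scene','side'):
    f=grab(n);save(f,n+'0.png');P=cloud(f);np.savez(n+'0.npz',P=P,rgb=f['pixels'])
    print(n,f['xyz'])
    for l in('orange_mouth','blue_mouth','tray','pin'):
        for q in r.look_for(n,l)[:3]:
            u,v=np.round(q['point']).astype(int);print(l,q['point'],q['confidence'],P[v,u].round(1))
print(r.get_obs()['time'])
E
```

```text
pics
0.0 [249.10873531 517.52492375 230.27445674] 0.9957323480374078 18.700000000000003
[[-0.901  0.434 -0.001]
 [ 0.434  0.901 -0.002]
 [ 0.    -0.002 -1.   ]]
scene [ 845.38829377 -611.42255816  845.58124031]
orange_mouth [320.7, 118.4] 0.68 [467.6  72.2 142.9]
blue_mouth [411.5, 127.2] 0.73 [642.9 135.6 147.9]
tray [266.3, 303.4] 0.96 [ 552.  -280.4    5.9]
side [ 460.01556327 -692.29928213  723.52552354]
orange_mouth [268.5, 139.9] 0.97 [450.9 100.6 128.7]
blue_mouth [339.3, 122.5] 0.98 [629.4 121.  145.2]
tray [341.3, 299.7] 0.88 [ 558.6 -285.5    5.5]
0.5
```

View pics/scene0.png

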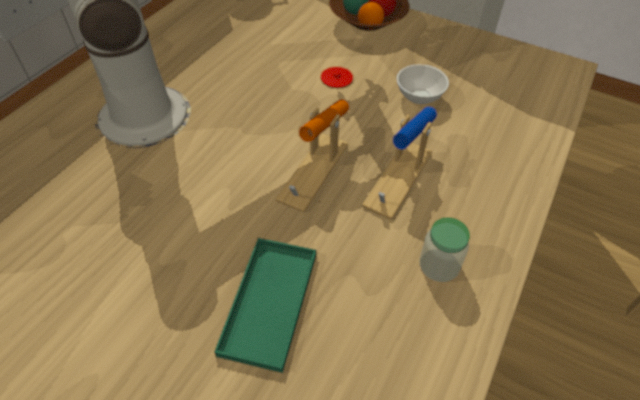

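View pics/side0.png

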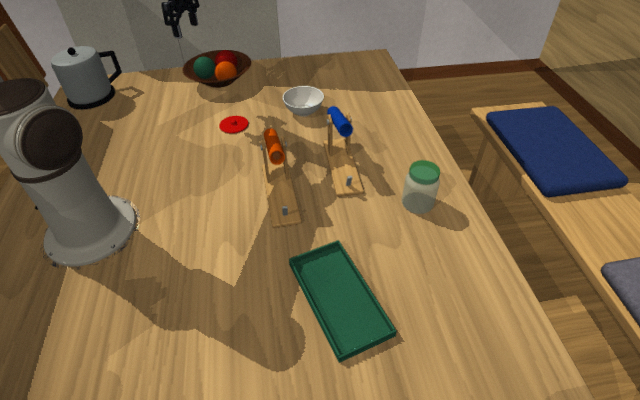

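```bash
python3 - <<'E'
from h import *
for n in('scene','side'):
    d=np.load(n+'0.npz');P=d['P'];hsv=cv2.cvtColor(d['rgb'],cv2.COLOR_RGB2HSV)
    H,S,V=[hsv[...,i] for i in range(3)]
    for nm,lo,hi in(('orange',5,20),('blue',98,125),('green',35,85)):
        m=(H>=lo)&(H<=hi)&(S>110)&np.isfinite(P[...,0])
        m=cv2.morphologyEx(m.astype(np.uint8),cv2.MORPH_OPEN,np.ones((3,3)))
        c,l,st,ce=cv2.connectedComponentsWithStats(m)
        for i in range(1,c):
            if st[i,4]<150: continue
            Q=P[l==i]; 
            print(n,nm,st[i],'min',np.percentile(Q,2,0).round(),'max',np.percentile(Q,98,0).round(),'med',np.median(Q,0).round())
E
```

```text
scene orange [ 141    0  134   81 4967] min [-1281.   165.  -714.] max [ -10. 1262.    4.] med [-121.  389.   -0.]
scene orange [  326     0   314   400 43404] min [ 311.  154. -756.] max [1424. 1795.   52.] med [1158.  640. -746.]
scene orange [   0   47  104  171 9604] min [-1283.  -357.  -723.] max [-30. 646.   4.] med [-170. -143.   -0.]
scene orange [  150    79   294   251 17401] min [ 340. -376.   -2.] max [701. 309. 136.] med [478.  17.   2.]
scene orange [428  95  24  33 310] min [620. 183.  -2.] max [667. 441. 127.] med [646. 385.   1.]
scene orange [ 107  141   84  118 4536] min [  37. -293.   -3.] max [301. -64.   4.] med [ 183. -185.    0.]
scene orange [411 210  21  30 383] min [704.  -6.  -2.] max [745.  66.   4.] med [728.  34.   1.]
scene orange [ 428  272   52   55 1175] min [ 806. -139.   -2.] max [895. -44.   4.] med [ 853. -101.    1.]
scene orange [292 308  14  43 191] min [ 615. -328.   -3.] max [ 641. -254.    3.] med [ 630. -292.    1.]
scene orange [229 363  25  14 150] min [ 562. -410.   -3.] max [ 603. -393.    3.] med [ 582. -401.    0.]
scene orange [255
[... 428 characters left out ...]
   400 182643] min [-141. -484. -755.] max [2489. 1684.   12.] med [611. -72.  -1.]
side orange [   0    5   47   80 1878] min [-392.  579.   42.] max [-330.  817.  263.] med [-351.  692.  159.]
side blue [328 107  24  30 387] min [622.  83.  92.] max [654. 262. 159.] med [637. 136. 129.]
side blue [ 487  107  140   90 7217] min [1380.  150. -269.] max [1695.  616. -237.] med [1522.  338. -242.]
side green [194  57  20  21 341] min [225. 618.  36.] max [286. 661.  92.] med [258. 632.  70.]
side green [411 161  29  14 152] min [771. -64. 107.] max [830. -15. 112.] med [811. -29. 109.]
side green [ 290  242  106  119 6651] min [ 482. -397.    2.] max [ 631. -161.   23.] med [ 557. -289.    5.]
```

```bash
cat > fit.py <<'E'
from h import *
from scipy.optimize import least_squares
def fit(Q):
    # axis: point c + direction; radius 18
    c0=Q.mean(0)-[0,0,10]
    def res(p):
        a,e=p[3],p[4];d=np.array([np.cos(e)*np.cos(a),np.cos(e)*np.sin(a),np.sin(e)])
        v=Q-p[:3];t=v@d
        return np.append(np.linalg.norm(v-np.outer(t,d),axis=1)-18, 0.01*((p[:3]-c0)@d))
    s=least_squares(res,np.r_[c0,np.radians(-100),np.radians(20)],loss='soft_l1',f_scale=2)
    p=s.x;d=np.array([np.cos(p[4])*np.cos(p[3]),np.cos(p[4])*np.sin(p[3]),np.sin(p[4])])
    t=(Q-p[:3])@d
    return p,d,t,np.median(abs(s.fun))
if __name__=='__main__':
  al=[];
  for n in('scene','side'):
    d=np.load(n+'0.npz');P=d['P'];hsv=cv2.cvtColor(d['rgb'],cv2.COLOR_RGB2HSV);H,S=hsv[...,0].astype(int),hsv[...,1]
    inb=(P[...,2]>75)&(P[...,2]<170)&(P[...,1]>0)&(P[...,1]<320)
    for nm,m in(('orange',(H<=14)&(S>200)&(P[...,0]<560)&(P[...,0]>380)),('blue',(H>98)&(H<125)&(S>110)&(P[...,0]>580)&(P[...,0]<700))):
        m=m&inb
        m=cv2.erode(m.astype(np.uint8),np.ones((3,3)))>0
        Q=P[m]; al.append((nm,n,Q))
  for nm in('orange','blue'):
    for w in(('scene',),('side',),('scene','side')):
      Q=np.vstack([q for a,b,q in al if a==nm and b in w])
      p,dd,t,e=fit(Q)
      print(nm,w,len(Q),'az',np.degrees(p[3]).round(1),'el',np.degrees(p[4]).round(1),'res',e.round(2),'front',(p[:3]+dd*np.percentile(t,99)).round(1),'back',(p[:3]+dd*np.percentile(t,1)).round(1),'len',np.ptp(t).round(), 'z115:',(p[:3]+dd*(115-p[2])/dd[2]).round(1))
  d=np.load('scene0.npz');P=d['P']
  for n in('scene','side'):
    d=np.load(n+'0.npz');P=d['P'];g=cv2.cvtColor(d['rgb'],cv2.COLOR_RGB2HSV)
    m=(g[...,0]>35)&(g[...,0]<90)&(g[...,1]>110)&(P[...,1]<-120)&(P[...,1]>-450)&(P[...,0]<660)&(P[...,0]>440)&(P[...,2]>2)
    m=m&(P[...,2]>2);q=P[m][:,:2].astype(np.float32)
    print('tray',cv2.minAreaRect(q))
    # base plate of orange: height 9..15 
    m=(P[...,2]>9)&(P[...,2]<15)&(P[...,0]>380)&(P[...,0]<560)&(P[...,1]>-60)&(P[...,1]<320)
    print('base',m.sum(),cv2.minAreaRect(P[m][:,:2].astype(np.float32)))
E
python3 fit.py
python3 - <<'E'
import cv2,numpy as np
a=cv2.imread('pics/scene0.png')[70:230,250:450];b=cv2.imread('pics/side0.png')[90:240,220:400]
cv2.imwrite('pics/crop0.png',np.hstack([cv2.resize(a,(400,320)),cv2.resize(b,(384,320))]))
cv2.imwrite('pics/crop1.png',cv2.resize(a[:,:110],None,fx=4,fy=3.7,interpolation=cv2.INTER_CUBIC))
E
```

```text
orange ('scene',) 86 az -84.8 el 16.7 res 0.78 front [468.9  12.6 140.8] back [453.9 178.6  90.6] len 176.0 z115: [461.2  97.9 115. ]
orange ('side',) 299 az -87.1 el 21.0 res 0.84 front [466.7  11.3 147.6] back [458.4 173.9  85. ] len 179.0 z115: [462.4  96.1 115. ]
orange ('scene', 'side') 385 az -86.7 el 21.1 res 0.96 front [466.8  11.7 147.5] back [457.5 175.1  84.5] len 179.0 z115: [462.   95.9 115. ]
blue ('scene',) 556 az -90.7 el 20.7 res 0.98 front [637.4  88.  148.4] back [639.4 254.3  85.5] len 183.0 z115: [638.5 176.3 115. ]
blue ('side',) 271 az -91.0 el 20.5 res 1.25 front [638.5  84.7 146.1] back [641.3 243.7  86.6] len 179.0 z115: [639.9 167.8 115. ]
blue ('scene', 'side') 827 az -90.6 el 20.7 res 1.54 front [639.7  86.1 147.9] back [641.4 251.6  85.4] len 184.0 z115: [640.6 173.1 115. ]
tray ((556.7406005859375, -275.1720275878906), (117.26764678955078, 238.92726135253906), 16.099227905273438)
base 1760 ((463.7438659667969, 48.473388671875), (71.16918182373047, 219.11366271972656), 2.9750094413757324)
tray ((555.0726318359375, -277.00994873046875), (120.13346099853516, 239.03485107421875), 15.8713960647583)
base 1405 ((465.12445068359375, 47.087730407714844), (69.81707763671875, 215.7419891357422), 3.1023569107055664)
```

View pics/crop1.png

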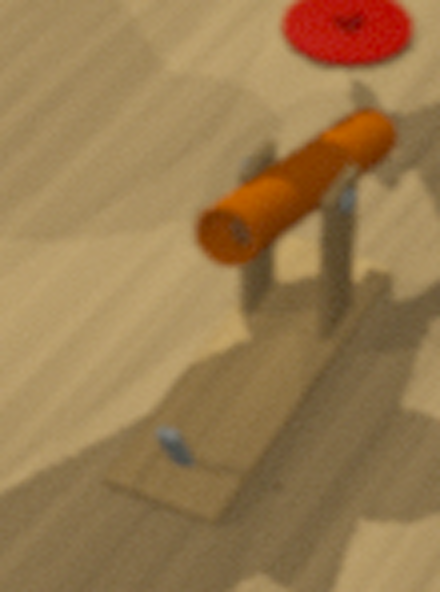

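The orange tube's axis has azimuth about -87°, its pivot is near (462, 96, 115) and its mouth near (466, 11, 146). The cylinder fit and the base plate agree on this. The tray is centred at (556, -276), with its long axis at about 106°. In the crop the orange tube is mouth-up at about column 322, row 118 and the tab is at about column 292, row 188. Next I move above the mouth with the fingers shut.

send_rows(commands=[13.5,-30.4,-2.5,-3.8,13.5,-30.4,-2.5,-3.8,13.5,-30.4,-2.5,-3.8,13.5,-30.4,-2.5,-3.8,13.5,-30.4,-2.5,-3.8,13.5,-30.4,-2.5,-3.8,13.5,-30.4,-2.5,-3.8,13.5,-30.4,-2.5,-3.8,13.5,-30.4,-2.5,-3.8,13.5,-30.4,-2.5,-3.8,13.5,-30.4,-2.5,-3.8,13.5,-30.4,-2.5,-3.8,13.5,-30.4,-2.5,-3.8,13.5,-30.4,-2.5,-3.8,13.5,-30.4,-2.5,-3.8,13.5,-30.4,-2.5,-3.8,0,0,0,0,0,0,0,0], claw=-1)

```text
time: 2.0
tool_pos: [465.8, 30.5, 191.3]
tcp_rot: [[-0.058, 0.998, -0.0], [0.998, 0.058, 0.0], [0.0, -0.0, -1.0]]
force: [0.2, 0.2, 1.3]
finger_gap: 0.0
```

send_rows(commands=[0,0,-14,0,0,0,-10,0,0,0,-6,0,0,0,-5,0,0,0,-5,0,0,0,-5,0,0,0,-5,0,0,0,-5,0,0,0,-5,0,0,0,-5,0,0,0,-5,0,0,0,-3,0,0,0,-2,0,0,0,0,0])

```text
time: 3.17
tool_pos: [465.1, 31.8, 115.7]
tcp_rot: [[-0.061, 0.998, -0.001], [0.998, 0.061, 0.0], [0.0, -0.001, -1.0]]
force: [-0.3, 0.4, 0.4]
finger_gap: 0.0
```

send_rows(commands=[0,0,-1,0,0,0,-1,0,0,0,-0.5,0,0,0,0,0,0,0,0,0,0,0,0,0,0,0,0,0,0,0,0,0,0,0,0,0,0,0,0,0,0,0,0,0,0,0,0,0,0,0,0,0])

```text
time: 4.25
tool_pos: [465.5, 31.6, 113.8]
tcp_rot: [[-0.061, 0.998, 0.0], [0.998, 0.061, 0.0], [0.0, 0.0, -1.0]]
force: [0.2, -0.2, -0.3]
finger_gap: 0.004
```

```bash
python3 - <<'E'
from h import *
o=r.get_obs();print(o['time'],o['tool_pos'],o['force'])
f=grab('scene');save(f,'s1.png');P=cloud(f)
print([(q['point'],q['confidence'],P[int(q['point'][1]),int(q['point'][0])].round()) for q in r.look_for('scene','pin')])
cv2.imwrite('pics/s1c.png',cv2.resize(cv2.imread('pics/s1.png')[70:230,240:400],None,fx=3.7,fy=3.7))
E
```

```text
4.25 [465.51077091  31.64602321 113.80570431] [ 0.16998979 -0.16077936 -0.29688241]
[]
```

View pics/s1c.png

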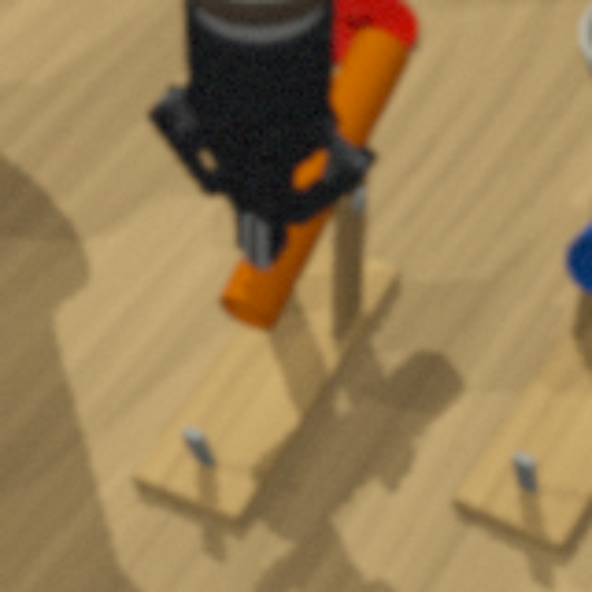

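The tube is tipped almost fully (mouth at about crop 250,315), but the pin hasn't come out yet. I'll push on to the stop.

send_rows(commands=[0,0,-1,0,0,0,-1,0,0,0,-1,0,0,0,-1,0,0,0,-1,0,0,0,0,0,0,0,0,0])

```text
time: 4.93
tool_pos: [467.2, 30.6, 111.4]
tcp_rot: [[-0.061, 0.998, 0.003], [0.998, 0.061, -0.002], [-0.002, 0.003, -1.0]]
force: [-3.9, -1.1, 15.4]
finger_gap: -0.001
```

send_rows(commands=[0,0,1,0,0,0,0,0,0,0,0,0,0,0,0,0,0,0,0,0,0,0,0,0,0,0,0,0,0,0,0,0])

```text
time: 5.6
tool_pos: [467.1, 30.7, 111.6]
tcp_rot: [[-0.061, 0.998, 0.003], [0.998, 0.061, -0.002], [-0.002, 0.003, -1.0]]
force: [-0.9, -2.4, 8.4]
finger_gap: -0.0
```

```bash
python3 - <<'E'
from h import *
o=r.get_obs();print(o['time'],o['tool_pos'],o['force'])
f=grab('scene');save(f,'s2.png');P=cloud(f)
np.savez('scene2.npz',P=P,rgb=f['pixels'])
print([(q['point'],q['confidence'],P[int(q['point'][1]),int(q['point'][0])].round()) for q in r.look_for('scene','pin')])
cv2.imwrite('pics/s2c.png',cv2.resize(cv2.imread('pics/s2.png')[70:230,240:400],None,fx=3.7,fy=3.7))
E
```

```text
5.6 [467.05258706  30.65200281 111.55771229] [-0.88661559 -2.35406676  8.43527576]
[([299.4, 171.9], 0.51, array([471., -25.,  75.]))]
```

View pics/s2c.png

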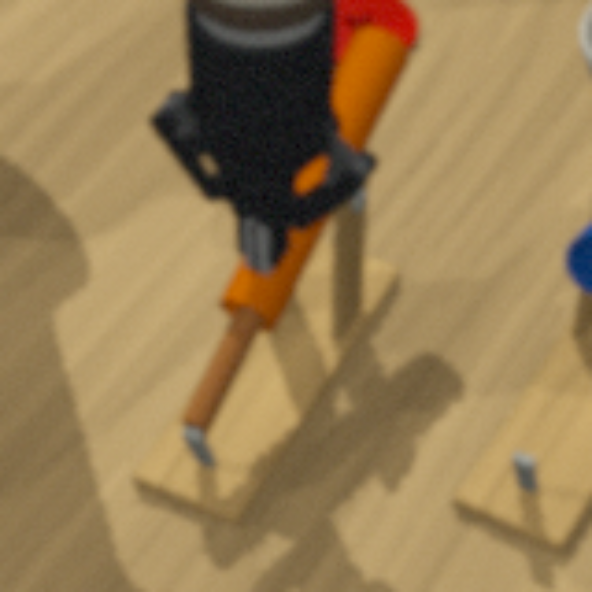

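The pin has slid out onto the tab (crop 245,315 to 195,425). I'll lift off the tube and measure the pin.

send_rows(commands=[0,0,10,0,0,0,20,0,0,0,25,0,0,-15,0,0,0,0,0,0], claw=1)

```text
time: 6.12
tool_pos: [466.7, 15.3, 166.7]
tcp_rot: [[-0.06, 0.998, 0.003], [0.998, 0.06, -0.001], [-0.002, 0.003, -1.0]]
force: [-0.5, -0.6, 0.1]
finger_gap: 0.707
```

```bash
python3 - <<'E'
from h import *
o=r.get_obs();print(o['time'],o['tool_pos'],o['finger_gap'])
for n in('scene','side','wrist'):
    o=r.get_obs();f=grab(n);save(f,n+'3.png');P=cloud(f,o)
    hsv=cv2.cvtColor(f['pixels'],cv2.COLOR_RGB2HSV)
    print(n,[(q['point'],q['confidence'],P[int(q['point'][1]),int(q['point'][0])].round()) for q in r.look_for(n,'pin')])
    m=(abs(P[...,0]-467)<22)&(P[...,1]<8)&(P[...,1]>-62)&(P[...,2]>35)&(P[...,2]<105)
    Q=P[m];
    if len(Q)<20: print(len(Q));continue
    for y in range(-60,10,8):
        q=Q[abs(Q[:,1]-y)<4]
        if len(q): print(y,len(q),'x',np.percentile(q[:,0],[3,50,97]).round(1),'zmax',np.percentile(q[:,2],[50,95]).round(1))
    rgb=f['pixels']
E
```

```text
6.1167 [466.68830624  15.30320755 166.72374689] 0.7071126234994269
scene [([298.8, 170.1], 0.64, array([468., -24.,  76.]))]
-60 7 x [464.  467.7 474.6] zmax [53.6 56.2]
-52 60 x [462.6 471.3 476.3] zmax [56.4 65.5]
-44 35 x [461.  471.8 476.6] zmax [65.7 68.8]
-36 36 x [460.5 470.4 476.4] zmax [68.  73.2]
-28 37 x [460.5 469.  475.5] zmax [71.5 75.8]
-20 31 x [460.3 469.7 475.3] zmax [74.9 78.2]
-12 33 x [460.5 469.6 475.7] zmax [77.8 81.1]
-4 33 x [458.1 467.9 474.3] zmax [80.5 84.3]
4 42 x [457.  467.6 474.9] zmax [ 83.4 101.7]
side [([282.2, 188.7], 0.78, array([470., -18.,  76.]))]
-60 13 x [466.9 471.6 476.3] zmax [53.3 58. ]
-52 48 x [463.2 470.  477.3] zmax [58.4 65.2]
-44 29 x [461.6 469.6 478.1] zmax [65.7 70. ]
-36 23 x [462.7 468.4 477.6] zmax [68.7 72.6]
-28 30 x [461.  469.1 477.7] zmax [71.2 75. ]
-20 25 x [460.1 468.1 476.6] zmax [75.2 78.4]
-12 25 x [460.6 466.7 475.8] zmax [77.7 80.8]
-4 26 x [459.5 467.1 476.1] zmax [80.5 84.1]
4 34 x [455.4 466.7 476.6] zmax [ 84.7 102.3]
wrist [([321.6, 244.2], 0.89, array([469., -19.,  77.]))]
-52 61 x [461.5 468.7 477.3] zmax [64.1 65.9]
-44 105 x [461.3 469.3 477.8] zmax [66.  68.4]
-36 104 x [461.  469.4 477.2] zmax [69.1 71.4]
-28 115 x [459.9 468.2 476.4] zmax [72.  74.1]
-20 129 x [459.3 467.8 476.8] zmax [74.9 77.5]
-12 138 x [458.9 467.2 476. ] zmax [77.7 80.4]
-4 130 x [459.4 467.4 475.4] zmax [80.9 83.2]
4 6 x [456.6 461.9 468.8] zmax [ 98.9 101.1]
```

View pics/wrist3.png

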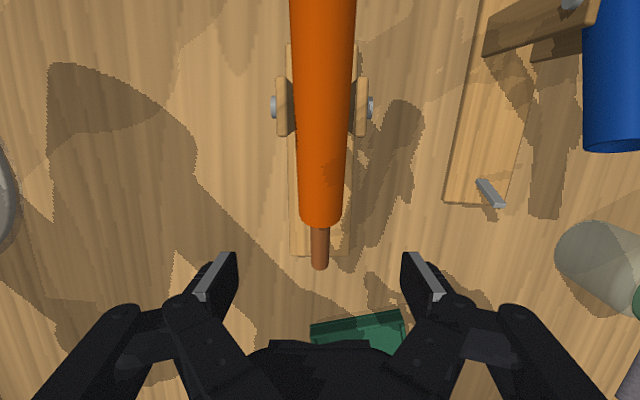

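The pin axis is at about x=469 at y=-28. Its top there is z=74, so the centre is about 64, as specified. All three cameras agree. In the wrist picture the pin end is at about (320,268), between the open fingers. I'll descend to grasp about 25 mm from the end, holding it low in the pads.

send_rows(commands=[1.3,-16,0,0,1,-16,0,0,0,-15.3,-10,0,0,0,-25,0,0,0,-25,0,0,0,-20,0,0,0,-15,0,0,0,-10,0,0,0,-6,0,0,0,-3.2,0,0,0,0,0,0,0,0,0], claw=1)

```text
time: 7.42
tool_pos: [468.4, -30.8, 51.3]
tcp_rot: [[-0.061, 0.998, 0.001], [0.998, 0.061, -0.0], [-0.0, 0.001, -1.0]]
force: [-0.5, -0.4, 0.1]
finger_gap: 0.999
```

```bash
python3 - <<'E'
from h import *
o=r.get_obs();print(o['time'],o['tool_pos'],o['force'],o['finger_gap'])
f=grab('wrist');save(f,'w4.png')
E
```

```text
7.4167 [468.42725991 -30.7810488   51.30026635] [-0.51962731 -0.41682602  0.06704531] 0.9990670185974063
```

View pics/w4.png

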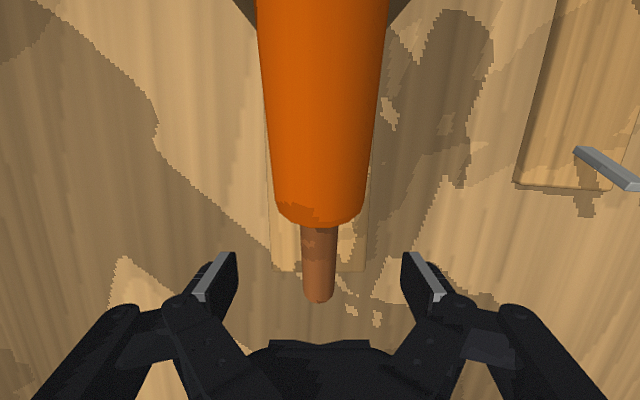

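send_rows(commands=[0,0,1,0,0,0,0,0,0,0,0,0,0,0,0,0,0,0,0,0,0,0,0,0,0,0,0,0,0,0,0,0,0,0,0,0,0,0,0,0], claw=-1)

```text
time: 8.3
tool_pos: [467.8, -30.6, 51.7]
tcp_rot: [[-0.061, 0.998, 0.0], [0.998, 0.061, 0.0], [0.0, 0.0, -1.0]]
force: [-0.9, 1.5, 2.3]
finger_gap: 0.191
```

send_rows(commands=[0,0,3,0,0,0,4,0,0,0,4,0,0,0,4,0,0,0,4,0,0,0,4,0,0,-1,4,0,0,-1,4,0,0,-1,4,0,0,0,0,0])

```text
time: 9.13
tool_pos: [468.0, -33.8, 87.3]
tcp_rot: [[-0.061, 0.998, 0.001], [0.998, 0.061, -0.0], [-0.0, 0.001, -1.0]]
force: [-0.9, 1.3, -4.6]
finger_gap: 0.189
```

```bash
python3 - <<'E'
from h import *
o=r.get_obs();print(o['time'],o['tool_pos'],o['force'],o['finger_gap'])
f=grab('scene');save(f,'s5.png');P=cloud(f);np.savez('s5.npz',P=P,rgb=f['pixels'])
cv2.imwrite('pics/s5c.png',cv2.resize(cv2.imread('pics/s5.png')[70:230,240:400],None,fx=3.7,fy=3.7))
E
```

```text
9.1333 [468.03837629 -33.76435601  87.27936505] [-0.92377392  1.2827907  -4.57789287] 0.18925895525991926
```

View pics/s5c.png

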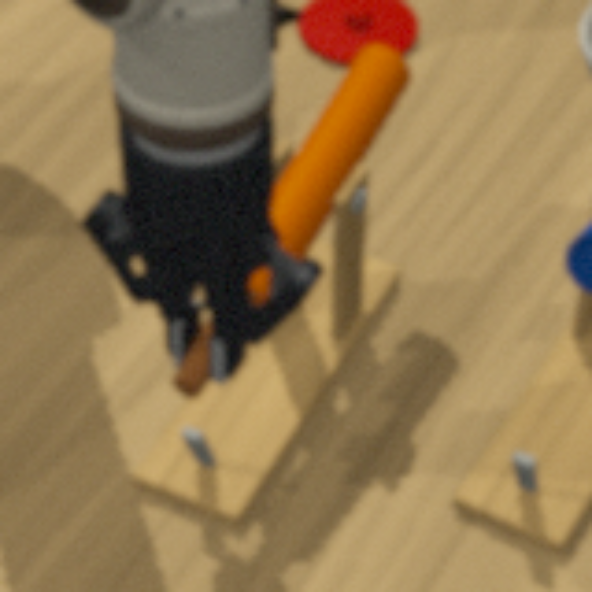

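The pin is rising with the tube and is clear of the tab (tip at crop 185,390, tab at 200,445). I'll keep raising to level it.

send_rows(commands=[0,-0.5,4,0,0,-0.5,4,0,0,-0.5,4,0,0,-0.5,4,0,0,0,4,0,0,0,3,0,0,0,0,0,0,0,0,0])

```text
time: 9.85
tool_pos: [468.2, -35.8, 110.1]
tcp_rot: [[-0.061, 0.998, 0.001], [0.998, 0.061, -0.0], [-0.0, 0.001, -1.0]]
force: [0.4, 0.1, -2.6]
finger_gap: 0.19
```

```bash
cat > pinfit.py <<'E'
from h import *
import sys
tag=sys.argv[1]
o=r.get_obs();print(o['time'],np.round(o['tool_pos'],1),np.round(o['force'],1),o['finger_gap'])
for n in sys.argv[2:]:
    o=r.get_obs();f=grab(n);save(f,n+tag+'.png');P=cloud(f,o);np.savez(n+tag+'.npz',P=P,rgb=f['pixels'])
    t=np.array(o['tool_pos'])
    hsv=cv2.cvtColor(f['pixels'],cv2.COLOR_RGB2HSV)
    print(n,[(q['point'],q['confidence'],P[int(q['point'][1]),int(q['point'][0])].round()) for q in r.look_for(n,'pin')])
    H,S,V=[hsv[...,i].astype(int) for i in range(3)]
    m=(np.linalg.norm(P[...,:2]-t[:2],axis=-1)<175)&(abs(P[...,2]-t[2]-11)<45)&(abs(P[...,0]-t[0])<60)&(H<20)&(S>80)&(V>25)&(P[...,2]>30)
    print('n',m.sum())
    Q=P[m]
    for y in np.arange(-40,160,10)+t[1]:
        q=Q[(abs(Q[:,1]-y)<5)]
        if len(q)>3: print(round(y-t[1]),len(q),'x',np.percentile(q[:,0],[3,50,97]).round(1),'z',np.percentile(q[:,2],[50,95]).round(1))
E
python3 pinfit.py 6 side wrist
```

```text
9.85 [468.2 -35.8 110.1] [ 0.4  0.1 -2.6] 0.18964622158258596
side [([281.9, 174.6], 0.69, array([471., -25., 127.]))]
n 283
-30 47 x [463.1 470.2 478.3] z [122.2 129.4]
-20 26 x [461.9 469.8 477.2] z [127.8 130.9]
-10 49 x [451.7 470.  508.3] z [130.1 160.3]
0 28 x [443.3 467.2 479.6] z [129.6 165.1]
10 28 x [439.4 471.3 495.9] z [129.8 165. ]
20 21 x [462.9 469.9 476.4] z [128.  131.1]
30 18 x [461.7 468.4 475.1] z [128.8 130.5]
40 27 x [462.9 469.7 477.7] z [129.2 137.8]
50 16 x [464.3 471.5 477.1] z [129.6 136.8]
60 4 x [476.8 478.7 479.2] z [109.4 110. ]
110 15 x [436.1 439.1 442. ] z [84.2 94.6]
wrist [([320.3, 249.4], 0.93, array([468., -21., 129.]))]
n 21400
-30 115 x [461.5 469.2 477.7] z [128.7 130.1]
-20 497 x [461.4 469.6 477.8] z [128.7 130.2]
-10 521 x [461.3 469.1 476.8] z [128.9 130.8]
0 548 x [460.8 468.5 476.3] z [129.  130.6]
10 701 x [436.2 467.2 489.3] z [129.2 154.1]
20 678 x [459.1 467.6 476.4] z [128.9 130.8]
30 721 x [458.4 466.6 475.1] z [128.8 130.4]
40 591 x [452.8 465.7 474.3] z [129.1 134.8]
50 1706 x [450.2 465.8 482. ] z [136.1 138.5]
60 1846 x [449.3 465.4 481.5] z [135.5 138.1]
70 1956 x [449.  464.8 481. ] z [134.9 137.4]
80 2074 x [448.3 464.2 480.5] z [134.5 136.9]
90 2181 x [447.9 463.9 480. ] z [134.  136.3]
100 2298 x [447.6 463.4 479.4] z [133.4 135.8]
110 2815 x [436.8 460.5 478.7] z [132.2 135.2]
120 2092 x [437.5 471.8 489.2] z [126.4 134.3]
130 60 x [440.8 482.7 483. ] z [102.3 111.2]
```

View pics/wrist6.png

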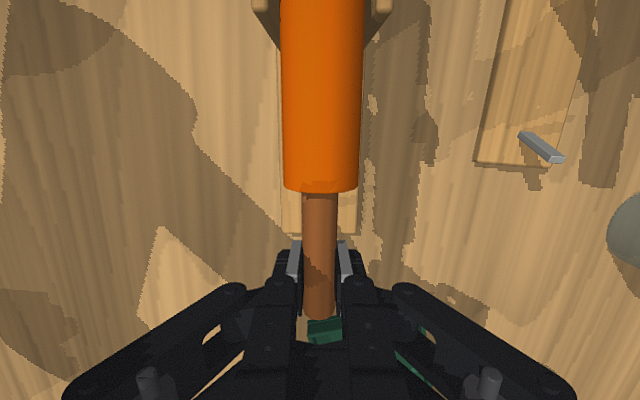

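View pics/side6.png

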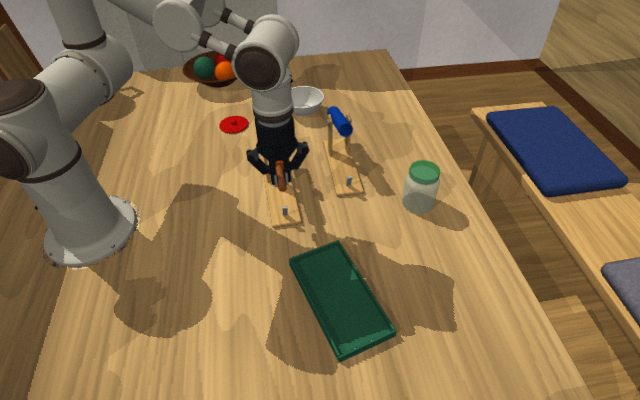

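The pin is now level: its top is at z≈130.7 all along, its centre about 121, or 11 mm above the tips. Next I draw it straight out along its axis.

send_rows(commands=[0.3,-5,0,0,0.5,-9,0,0,0.5,-9,0,0,0.5,-9,0,0,0.5,-9,0,0,0.5,-9,0,0,0.5,-9,0,0,0.5,-9,0,0,0.5,-9,0,0,0.5,-9,0,0,0.5,-9,0,0,0.5,-9,0,0,0.5,-9,0,0,0.5,-9,0,0,0.3,-6,0,0,0,0,0,0,0,0,0,0])

```text
time: 11.47
tool_pos: [474.9, -163.9, 109.6]
tcp_rot: [[-0.06, 0.998, -0.0], [0.998, 0.06, 0.0], [0.0, -0.0, -1.0]]
force: [-0.6, 0.0, -0.5]
finger_gap: 0.183
```

```bash
python3 pinfit.py 7 side wrist
```

```text
11.4667 [ 474.9 -163.9  109.6] [-0.6  0.  -0.5] 0.1827829590758289
side [([289.6, 221.5], 0.51, array([ 474., -166.,  128.]))]
n 294
-30 54 x [469.6 477.4 484.9] z [123.4 128.7]
-20 38 x [468.6 476.8 485.5] z [127.4 130.1]
-10 63 x [446.5 476.1 501.4] z [128.5 161.8]
0 36 x [450.7 475.1 484. ] z [128.6 164. ]
10 32 x [446.9 476.7 501.5] z [128.4 163.2]
20 29 x [469.  475.2 482.7] z [128.3 130.2]
30 28 x [469.7 475.8 482.4] z [129.2 131.1]
40 14 x [471.4 478.7 482.7] z [128.6 130.2]
wrist [([321.0, 142.1], 0.9, array([472., -98., 131.]))]
n 12288
-30 116 x [468.2 475.5 484.2] z [127.8 129.3]
-20 492 x [468.2 476.3 484.7] z [128.  129.5]
-10 496 x [468.1 475.8 483.5] z [128.4 129.8]
0 541 x [467.6 475.3 483. ] z [128.6 130.2]
10 704 x [440.1 473.1 482.5] z [129.  155.2]
20 658 x [465.8 474.1 482.3] z [129.1 130.7]
30 706 x [465.1 473.3 481.7] z [129.3 130.9]
40 769 x [464.8 473.1 481.2] z [129.4 131.1]
50 824 x [464.3 472.5 480.8] z [129.7 131.5]
60 883 x [463.9 472.  480.3] z [130.  131.7]
70 972 x [463.  471.3 479.7] z [130.2 132. ]
80 1039 x [462.6 470.9 479.2] z [130.4 132.2]
90 1110 x [462.2 470.3 478.7] z [130.8 132.6]
100 1218 x [461.4 469.8 478.2] z [130.9 132.8]
110 1274 x [461.3 469.5 477.8] z [131.3 133. ]
120 486 x [461.  470.  477.7] z [131. 133.]
```

View pics/wrist7.png

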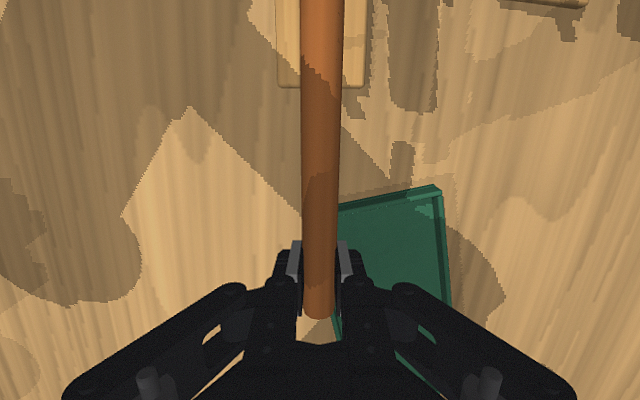

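View pics/side7.png

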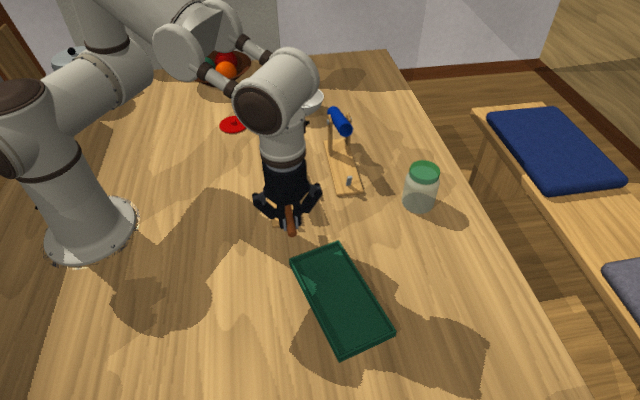

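The pin is fully out, held level (about 1.4°), with its front end 28 mm ahead of the TCP. The tray sits ahead and to the right. I'll carry the pin over the tray, turning +13° to line up with its long axis.

send_rows(commands=[8,-13.5,0,1.1,8,-13.5,0,1.1,8,-13.5,0,1.1,8,-13.5,0,1.1,8,-13.5,0,1.1,8,-13.5,0,1.1,8,-13.5,0,1.1,8,-13.5,0,1.1,8,-13.5,0,1.1,8,-13.5,0,1.1,8,-13.5,0,1.1,7.4,-13.5,0,0.9,0,0,-20,0,0,0,-20,0,0,0,-12,0,0,0,0,0,0,0,0,0])

```text
time: 13.08
tool_pos: [569.8, -324.8, 56.8]
tcp_rot: [[-0.284, 0.959, -0.002], [0.959, 0.284, 0.001], [0.002, -0.001, -1.0]]
force: [0.2, -0.2, 0.8]
finger_gap: 0.183
```

```bash
python3 - <<'E'
from h import *
o=r.get_obs();print(o['time'],o['tool_pos'],o['force'],o['finger_gap'])
for n in('wrist','side'):
    o=r.get_obs();f=grab(n);save(f,n+'8.png');P=cloud(f,o);g=cv2.cvtColor(f['pixels'],cv2.COLOR_RGB2HSV)
    t=np.array(o['tool_pos']);
    a=np.radians(106);u=np.array([np.cos(a),np.sin(a)]);w=np.array([-u[1],u[0]])
    m=(g[...,0]<20)&(g[...,1]>80)&(P[...,2]>t[2]+5)&(P[...,2]<t[2]+27)
    q=P[m];s=(q[:,:2]-t[:2])@u;l=(q[:,:2]-t[:2])@w
    for b in range(-30,130,20):
        k=(abs(s-b)<6)&(abs(l)<25)
        if k.sum()>5: print(n,b,k.sum(),'lat',np.percentile(l[k],[3,50,97]).round(1),'z',np.percentile(q[k,2],[50,95]).round(1))
    m=(g[...,0]>35)&(g[...,0]<95)&(g[...,1]>90)&(P[...,2]>17)&(P[...,2]<27)&(P[...,1]<-100)
    print('rim',m.sum(),cv2.minAreaRect(P[m][:,:2].astype(np.float32)) if m.sum()>5 else'')
E
```

```text
13.0833 [ 569.81348374 -324.84370943   56.83289067] [ 0.22348485 -0.23357653  0.78406411] 0.18293282889012916
wrist -30 167 lat [-8.8 -0.6  7.1] z [74.9 76.4]
wrist -10 586 lat [-8.4 -0.9  6.9] z [75.7 77. ]
wrist 10 701 lat [-8.5 -0.7  7.3] z [76.2 77.7]
wrist 30 826 lat [-8.7 -0.6  7.2] z [76.6 78.1]
wrist 50 978 lat [-8.7 -0.4  7.5] z [77.1 78.8]
wrist 70 1129 lat [-8.7 -0.5  7.3] z [77.7 79.3]
wrist 90 1329 lat [-8.7 -0.4  7.6] z [78.2 79.9]
wrist 110 1527 lat [-8.7 -0.5  7.4] z [78.7 80.6]
rim 5152 ((559.361083984375, -289.5780029296875), (119.61412811279297, 205.0894012451172), 16.005399703979492)
side -30 51 lat [-6.9  0.9  7.6] z [73.6 77.4]
side -10 49 lat [-8.4 -0.1  8.3] z [75.9 78.4]
side 70 18 lat [0.9 5.  7.2] z [76.6 79.2]
side 90 39 lat [-5.3  2.4  7.5] z [78.8 81.8]
side 110 41 lat [-6.2  1.8  7.6] z [79.  81.1]
rim 738 ((554.398681640625, -277.4989013671875), (119.46815490722656, 238.62594604492188), 15.933671951293945)
```

View pics/wrist8.png

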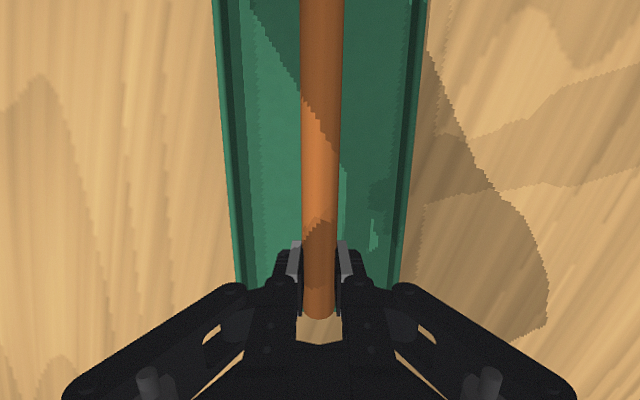

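View pics/side8.png

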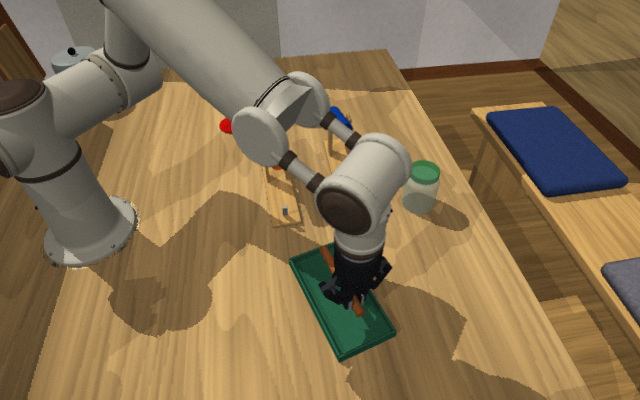

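The pin lies along the tray's centreline, with about 50 mm clear each side. I'll lower it gently.

send_rows(commands=[0,0,-10,0,0,0,-10,0,0,0,-10,0,0,0,-7,0,0,0,-5,0,0,0,-3,0,0,0,-2,0,0,0,-1.5,0,0,0,-1,0,0,0,-1,0,0,0,0,0,0,0,0,0])

```text
time: 14.18
tool_pos: [570.5, -325.8, 7.4]
tcp_rot: [[-0.284, 0.959, 0.0], [0.959, 0.284, -0.0], [-0.0, 0.0, -1.0]]
force: [0.3, -0.1, 0.0]
finger_gap: 0.184
```

send_rows(commands=[0,0,-1,0,0,0,-1,0,0,0,-0.5,0,0,0,-0.5,0,0,0,0,0,0,0,0,0])

```text
time: 14.68
tool_pos: [570.5, -325.9, 5.5]
tcp_rot: [[-0.284, 0.959, 0.0], [0.959, 0.284, -0.0], [-0.0, -0.0, -1.0]]
force: [-2.9, 2.2, 8.8]
finger_gap: 0.186
```

```bash
cat > tilt.py <<'E'
from h import *
import sys
o=r.get_obs();print(o['time'],o['tool_pos'],o['force'],o['finger_gap'])
for n in('wrist',):
    o=r.get_obs();f=grab(n);save(f,n+sys.argv[1]+'.png');P=cloud(f,o);g=cv2.cvtColor(f['pixels'],cv2.COLOR_RGB2HSV)
    t=np.array(o['tool_pos']);
    a=np.radians(106);u=np.array([np.cos(a),np.sin(a)]);w=np.array([-u[1],u[0]])
    m=(g[...,0]<20)&(g[...,1]>80)&(P[...,2]>t[2]+5)&(P[...,2]<t[2]+27)
    q=P[m];s=(q[:,:2]-t[:2])@u;l=(q[:,:2]-t[:2])@w
    for b in range(-30,130,20):
        k=(abs(s-b)<6)&(abs(l)<25)
        if k.sum()>5: print(n,b,k.sum(),'lat',np.percentile(l[k],[3,50,97]).round(1),'z',np.percentile(q[k,2],[50,95]).round(1))
    m=(g[...,0]>35)&(g[...,0]<95)&(P[...,2]<12)&(abs((P[...,:2]-t[:2])@u-60)<30)&(abs((P[...,:2]-t[:2])@w)<40)
    print('floor',np.percentile(P[m][:,2],[10,50,90]))
E
python3 tilt.py 9
```

```text
14.6833 [ 570.51508882 -325.8584021     5.46985198] [-2.87682426  2.22285712  8.84080311] 0.18609433541629405
wrist -30 160 lat [-8.2 -0.6  7.1] z [23.9 25.2]
wrist -10 589 lat [-8.4 -0.9  6.9] z [24.3 25.7]
wrist 10 699 lat [-8.4 -0.7  7.3] z [24.8 26.4]
wrist 30 837 lat [-8.7 -0.6  7.2] z [25.2 27. ]
wrist 50 979 lat [-8.7 -0.4  7.5] z [25.7 27.5]
wrist 70 1135 lat [-8.6 -0.5  7.4] z [26.1 27.9]
wrist 90 1341 lat [-8.7 -0.4  7.6] z [26.7 28.5]
wrist 110 1522 lat [-8.7 -0.5  7.4] z [27.2 28.9]
floor [4.90121229 5.7120661  6.52690401]
```

The front end is at the floor and the rear is only about 4 mm up. I'll let go, opening only half because of the walls.

send_rows(commands=[0,0,0.5,0,0,0,0,0,0,0,0,0,0,0,0,0,0,0,0,0,0,0,0,0,0,0,0,0], claw=-0.2)

```text
time: 15.32
tool_pos: [570.2, -325.6, 4.4]
tcp_rot: [[-0.284, 0.959, -0.0], [0.959, 0.284, 0.0], [0.0, -0.0, -1.0]]
force: [0.3, 0.6, 0.3]
finger_gap: 0.397
```

```bash
python3 tilt.py 10
```

```text
15.3167 [ 570.22254577 -325.59853532    4.43861915] [0.32133671 0.5946697  0.25003786] 0.3973638130894594
wrist -30 176 lat [-8.8 -0.6  7.1] z [22.4 23.7]
wrist -10 642 lat [-9.  -0.9  7.6] z [22.4 23.9]
wrist 10 734 lat [-9.1 -1.   6.9] z [22.4 24. ]
wrist 30 838 lat [-9.4 -1.   6.8] z [22.3 23.9]
wrist 50 959 lat [-9.6 -1.3  6.7] z [22.3 24. ]
wrist 70 1101 lat [-9.7 -1.4  6.6] z [22.3 24.1]
wrist 90 1258 lat [-10.   -1.6   6.5] z [22.3 24.1]
wrist 110 1414 lat [-10.2  -2.    6. ] z [22.3 24.2]
floor [4.86318073 5.67245019 6.4883282 ]
```

View pics/wrist10.png

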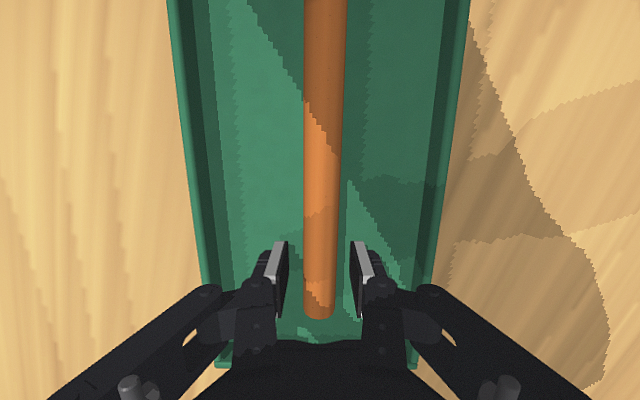

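The pin lies flat and the fingers are clear on both sides. I'll lift away.

send_rows(commands=[0,0,5,0,0,0,10,0,0,0,20,0,0,0,30,0,0,0,30,0,0,0,30,0,0,0,30,0,-10,0,20,0,-30,0,20,0,-30,0,0,0,-30,0,0,0,-30,0,0,0,0,0,0,0,0,0,0,0])

```text
time: 16.53
tool_pos: [439.4, -325.8, 200.6]
tcp_rot: [[-0.282, 0.959, 0.001], [0.959, 0.282, -0.001], [-0.001, 0.001, -1.0]]
force: [0.1, 0.2, 0.1]
finger_gap: 0.403
```

```bash
python3 - <<'E'
from h import *
o=r.get_obs();print(o['time'],o['tool_pos'],o['force'])
for n in('scene','side'):
    f=grab(n);save(f,n+'11.png');P=cloud(f);np.savez(n+'11.npz',P=P,rgb=f['pixels'])
    for l in('pin','tray','orange_mouth','blue_mouth'):
        print(n,l,[(q['point'],q['confidence'],P[int(q['point'][1]),int(q['point'][0])].round()) for q in r.look_for(n,l)[:2]])
E
```

```text
16.5333 [ 439.4484048  -325.79275718  200.64339942] [0.13715981 0.24016149 0.13138323]
scene pin [([268.7, 306.3], 0.97, array([ 565., -291.,   24.]))]
scene tray [([262.6, 302.9], 0.58, array([ 544., -282.,    5.]))]
scene orange_mouth [([322.1, 121.1], 0.77, array([469.,  74., 134.]))]
scene blue_mouth [([412.5, 127.2], 0.55, array([643., 137., 147.]))]
side pin [([343.9, 294.9], 0.78, array([ 563., -283.,   23.]))]
side tray [([336.3, 301.6], 0.59, array([ 548., -286.,    6.]))]
side orange_mouth []
side blue_mouth [([340.5, 119.4], 0.72, array([634., 134., 145.]))]
```

View pics/scene11.png

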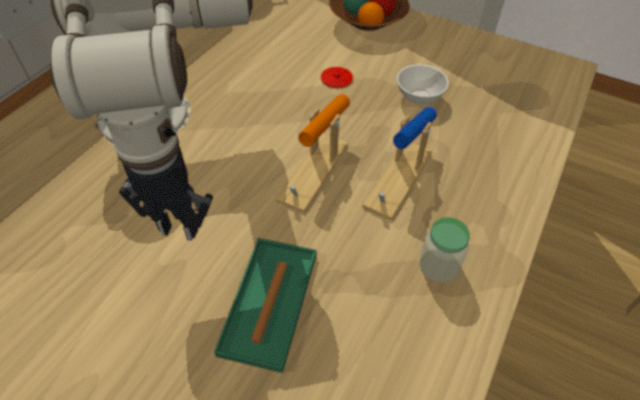

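View pics/side11.png

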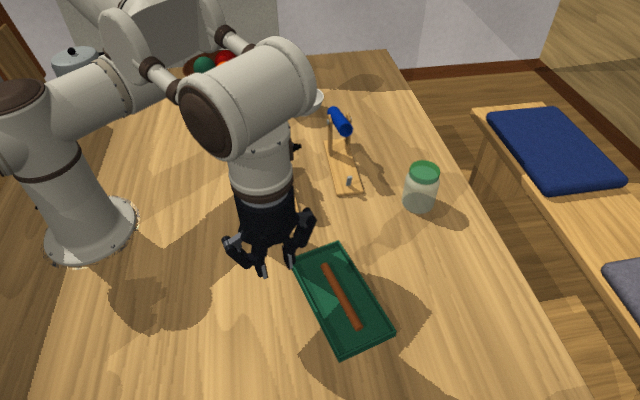

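The pin lies flat in the tray: scene (268,306), top at z≈23.5, so it is on the floor. The blue tube hasn't moved, and the arm is clear.

```bash
python3 -c "
from station import r
print(r.close_job(), r.get_obs()['time'])"
```

```text
the job is handed in; nothing more can be done
the job is handed in; nothing more can be done
```

The pin is lying flat in the green tray, released, and the job is handed in after about 17 s of the 48 s allowed.

- **What I did:** I pushed the orange mouth down to its stop and the pin slid out. I gripped its end, raised it over the tab until it was level, drew it out and laid it along the middle of the tray.
- **Pin, last check:** The pin's top is at z≈23–24 all along its length, so it rests on the tray floor. It stayed put while the arm lifted away.
- **Blue tube and robot, last check:** The blue tube shows no movement within measuring error. The robot is touching nothing, and the largest force I read was about 16 N, pushing the tube onto its stop.
- **What disagreed:** The first push stopped a few mm short and the pin did not come out until I pushed on to the stop. On placing, contact came about 2 mm higher than I had worked out (about 10 N). I let go there with the rear end about 4 mm above the floor. In the last check, the side camera did not find the orange mouth because the arm was in the way.

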